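# Knife-edge check of two centrifuge rotor arms

## Robot

A 6-joint arm with a two-finger parallel gripper is mounted at the origin on the work surface. World frame = base frame: x ahead of the robot, y to its left, z up, the work surface at z = 0. Lengths are in mm, angles in rad, forces in N, time in s.
With the tool pointing down it reaches from about 350 to 975 mm from the base axis. Payload 7.1 kg.
Tool frame: the origin (TCP) lies between the finger pads; the fingertips stand 14 mm ahead of it and the grasp point (between the pads) lies 5 mm behind it; z points along the fingers, y is the line along which they close (so a half turn about z gives the same grasp; the last joint's range is limited). The gripper opens to 88 mm and grips with 3 to 60 N. Pads are 20 mm wide; open, the fingers measure 115 mm over their backs; the gripper's body (75 mm by 178 mm) begins 61 mm behind the grasp point.
Start: joints at [-1.218, 0.423, 1.63, -0, 1.089, -0.019], TCP at [227.074, -582.273, 236.675] pointing down, gripper open.
Joint ranges: [-3, 3], [-0.9, 2.11], [0.09, 2.58], [-1.31, 4.45], [0.11, 2.69], [-2.54, 2.54]. Speed limits (rad/s): [2.39, 2.39, 3.01, 3.14, 3.14, 3.14].

## Interface

Orientations are given as a unit quaternion [x, y, z, w].
In Python, from workcell import bot, get_image, finish_job gives the robot as it stands. The module is installed in compiled form; this text tells all that it offers.
- The arm moves only by the tool arm_command, never from a script. Its argument "plan" is a list of rows, each a list of 3 entries, a list of its own where there are three numbers: the shift along the tool's x, y, z in mm, then the turn about the tool's z in degrees, then the finger opening in mm, from 0 to 87.8. In form: [[[x, y, z], turn, fingers], ...]. A call has exactly 10 rows; each row shifts and turns the commanded pose from where the row before left it, along the tool's axes as they then stand; what a row does not reach is not made up. A row lasts 1/12 s, in which the tool goes at most 41.7 mm and 7.16 degrees, less where a joint would pass 70% of its speed; a pose out of reach is approached as far as the arm can. A call with a gripper value outside its range is refused whole. The fingers move at their own pace and stop on an object; the grip force is fixed at half the most. Time passes only in rows, so rows that do not move let the fingers close, or fill a call up. It gives the time, the measured TCP pose, the force, the opening and the grip force at its end, in the units of the state.
- bot.observe(): the state, without advancing time (a new reading comes with each control period).
- get_image(name): name is "scene" or "top" or "wrist"; returns a dict with "color" (480x640x3 uint8, red, green, blue), "camera_matrix" (3x3 intrinsics, pixels), "eye" and "orientation" of the camera in the world. Camera axes: x right, y up, looking along -z (the intrinsics and any distortion apply to the point x, -y, -z); pixel columns grow to the right and rows downward; lengths in mm; the calibration is good to about 2 mm. A picture is of the moment at which its call begins. There is no depth.
- finish_job(): hands the job in; it is judged then, once.
The state is a dict: "time": time; "joint_pos": joint angles; "qd": joint speeds; "joint_torque": joint torques, N m; "eef_pos": TCP position; "ee_rot": TCP orientation; "contact_force": force on the tool from outside, world axes, zero at the start; "moment": the same for the moment, N m; "opening": opening from 0.0 (shut) to 1.0 (fully open); "grasp_force": force on a finger pad.
Only numpy, scipy, OpenCV 4.12 (cv2) and the standard library are available. Lean on these libraries where they do the work, as an engineer would, in place of code of your own. Each camera call takes 0.05 s, during which the arm holds its last target. There are 200 camera calls.

## Task

Check the two centrifuge rotor arms, one at a time, on the knife-edge stand: set the arm gently with the slot under its hub on the middle of the edge, let go completely and wait until it has come to rest. Stand an arm that stays level in the blue tray and one that tips to one side in the red tray, both upright on their forks, and put the first arm away before trying the second. Leave the bottles and the beaker where they are.

Things in the scene. Friction and masses are not known exactly. Their poses are not given: they have to be found in the camera images.
- rotor_a: Aluminium two-place centrifuge rotor arm, 0.3-0.45 kg, standing on its fork prongs. Origin on the bench below the hub's middle, z up, long axis y: 192 mm long, 40 mm wide (x). Hub block 48 mm long (y) with flat cheeks 40 mm apart in x, z 44 to 74 mm (cap to 80): grip it there across x. Arms 24 mm wide slope down 30 degrees to the forks (z 0 to 36 mm, |y| 68 to 96 mm).
- rotor_b: The other rotor arm: looks exactly like rotor_a, same sizes, origin and axes. Either may be the faulty one. A sound arm has its centre of mass midway, 14 mm or so below the slot apex, so on the knife edge it stays level within 5 degrees; a faulty one is some 50 g heavier at one end and tips until that fork lands on the stand's pad, about 9 degrees (0.15 rad).
- rotor_a_slot (a point): Apex of the V slot under the hub of rotor_a, midway along it, 54 mm above the arm's origin; axes as the arm. The slot runs along x across the whole 40 mm hub, open downwards, 120 degrees between its flanks, 38 mm wide at the mouth, 11 mm deep, in the exact middle of the arm.
- rotor_b_slot (a point): Apex of the same V slot under the hub of rotor_b, 54 mm above the arm's origin; axes as the arm (slot along x). The slot centres itself on the knife edge when let down a few mm off; a sound arm then rocks up to 9 degrees for 1 to 3 s before it rests level.
- stand: Fixed balancing stand: grey base 110 x 230 mm (x, y), 14 mm thick; a 22 mm pillar in its middle carries a steel knife-edge prism. Above z = 22 mm nothing reaches beyond 14 mm from the middle in x, so fingers beside the hub stay clear. Rubber pads at y = +-88 mm (60 x 40 mm, top at z = 20 mm) stop a tipping arm. Origin: centre of the underside, z up; an arm on test lies along y.
- knife_edge (a point): Middle of the knife edge's top line, 88 mm above the bench. The edge runs along x, 28 mm long, rounded to 1 mm radius, polished. A level arm on it has its slot apex here and its origin 34 mm above the bench.
- pass_tray: Blue plastic tray for sound rotor arms, fixed, 120 x 240 mm (x, y), 28 mm high, walls and floor 4 mm. Origin at the centre of its underside; long side along y, open upwards.
- reject_tray: Red plastic tray for faulty rotor arms, fixed, same size, origin and axes as the blue one: 120 x 240 mm (x, y), 28 mm high, walls and floor 4 mm.
- amber_bottle: Bystander: amber glass bottle with black cap, 60 mm across, 115 mm high; origin at the centre of its underside.
- wash_bottle: Bystander: white plastic bottle with red cap, 60 mm across, 150 mm high; origin at the centre of its underside.
- beaker: Bystander: glass beaker, 68 mm across, 80 mm high; origin at the centre of its underside.
Not all that is in view belongs to the job. Leave any green or yellow look-alike of the rotor_b alone.

How it is judged (in metres and radians):
On the way, in this order (a step that is already met when the one before it is completed fails the run):
1. one rotor arm lies on the knife edge by the slot under its hub, let go, and has come to rest: level, or tipped on a pad (((distance between rotor_a_slot and knife_edge below 0.008 m and contact force between rotor_a and stand above 0.5 N and contact force between each of the fingers, the arm and rotor_a below 0.1 N and angular speed of rotor_a below 0.3 rad/s and (angle between rotor_a's own z axis and vertical below 0.085 rad or angle between rotor_a's own z axis and vertical above 0.11 rad)) or (distance between rotor_b_slot and knife_edge below 0.008 m and contact force between rotor_b and stand above 0.5 N and contact force between each of the fingers, the arm and rotor_b below 0.1 N and angular speed of rotor_b below 0.3 rad/s and (angle between rotor_b's own z axis and vertical below 0.085 rad or angle between rotor_b's own z axis and vertical above 0.11 rad)))), for 0.6 s.
2. the other rotor arm does the same, tipped while the level one already stands in the blue tray, or level while the tipping one already stands in the red tray (((distance between rotor_a_slot and knife_edge below 0.008 m and contact force between rotor_a and stand above 0.5 N and contact force between each of the fingers, the arm and rotor_a below 0.1 N and angular speed of rotor_a below 0.3 rad/s and angle between rotor_a's own z axis and vertical above 0.11 rad and x of rotor_b in the frame of pass_tray between -0.045 and 0.045 m and y of rotor_b in the frame of pass_tray between -0.05 and 0.05 m and z of rotor_b in the frame of pass_tray below 0.012 m and angle between rotor_b's own z axis and vertical below 0.1 rad and linear speed of rotor_b below 0.03 m/s and contact force between the fingers and rotor_b below 0.1 N) or (distance between rotor_a_slot and knife_edge below 0.008 m and contact force between rotor_a and stand above 0.5 N and contact force between each of the fingers, the arm and rotor_a below 0.1 N and angular speed of rotor_a below 0.3 rad/s and angle between rotor_a's own z axis and vertical below 0.085 rad and x of rotor_b in the frame of reject_tray between -0.045 and 0.045 m and y of rotor_b in the frame of reject_tray between -0.05 and 0.05 m and z of rotor_b in the frame of reject_tray below 0.012 m and angle between rotor_b's own z axis and vertical below 0.1 rad and linear speed of rotor_b below 0.03 m/s and contact force between the fingers and rotor_b below 0.1 N) or (distance between rotor_b_slot and knife_edge below 0.008 m and contact force between rotor_b and stand above 0.5 N and contact force between each of the fingers, the arm and rotor_b below 0.1 N and angular speed of rotor_b below 0.3 rad/s and angle between rotor_b's own z axis and vertical above 0.11 rad and x of rotor_a in the frame of pass_tray between -0.045 and 0.045 m and y of rotor_a in the frame of pass_tray between -0.05 and 0.05 m and z of rotor_a in the frame of pass_tray below 0.012 m and angle between rotor_a's own z axis and vertical below 0.1 rad and linear speed of rotor_a below 0.03 m/s and contact force between the fingers and rotor_a below 0.1 N) or (distance between rotor_b_slot and knife_edge below 0.008 m and contact force between rotor_b and stand above 0.5 N and contact force between each of the fingers, the arm and rotor_b below 0.1 N and angular speed of rotor_b below 0.3 rad/s and angle between rotor_b's own z axis and vertical below 0.085 rad and x of rotor_a in the frame of reject_tray between -0.045 and 0.045 m and y of rotor_a in the frame of reject_tray between -0.05 and 0.05 m and z of rotor_a in the frame of reject_tray below 0.012 m and angle between rotor_a's own z axis and vertical below 0.1 rad and linear speed of rotor_a below 0.03 m/s and contact force between the fingers and rotor_a below 0.1 N))), for 0.6 s.
At the end, for the whole second after the job is handed in: The arm that balances level is in the blue tray, the one that tips in the red tray, each upright on its forks on the tray floor (raised under 12 mm, tilt under 0.1 rad, hub within 45 mm of the tray middle across and 50 mm along), let go and at rest (((x of rotor_a in the frame of pass_tray between -0.045 and 0.045 m and y of rotor_a in the frame of pass_tray between -0.05 and 0.05 m and z of rotor_a in the frame of pass_tray below 0.012 m and angle between each of rotor_a, rotor_b's own z axis and vertical below 0.1 rad and linear speed of each of rotor_a, rotor_b below 0.03 m/s and contact force between the fingers and rotor_a below 0.1 N and x of rotor_b in the frame of reject_tray between -0.045 and 0.045 m and y of rotor_b in the frame of reject_tray between -0.05 and 0.05 m and z of rotor_b in the frame of reject_tray below 0.012 m and contact force between the fingers and rotor_b below 0.1 N) or (x of rotor_b in the frame of pass_tray between -0.045 and 0.045 m and y of rotor_b in the frame of pass_tray between -0.05 and 0.05 m and z of rotor_b in the frame of pass_tray below 0.012 m and angle between each of rotor_b, rotor_a's own z axis and vertical below 0.1 rad and linear speed of each of rotor_b, rotor_a below 0.03 m/s and contact force between the fingers and rotor_b below 0.1 N and x of rotor_a in the frame of reject_tray between -0.045 and 0.045 m and y of rotor_a in the frame of reject_tray between -0.05 and 0.05 m and z of rotor_a in the frame of reject_tray below 0.012 m and contact force between the fingers and rotor_a below 0.1 N))); the robot touches nothing.
It fails at once if a rotor arm is pressed or dropped hard on the stand (over 60 N) (contact force between any of rotor_a, rotor_b and stand above 60 N).
It fails at once if a bottle or the beaker is moved more than 20 mm or tipped (distance of any of amber_bottle, wash_bottle, beaker from where it was at the start of the episode above 0.02 m or angle between any of amber_bottle, wash_bottle, beaker's own z axis and vertical above 0.3 rad).
It also fails if it takes over 72 s, if anything falls off the work surface, if the arm or the gripper's body presses on something with over 40 N, if the wrist force passes 120 N, or if a joint passes its speed limit or range.

## Working session

There is one attempt and no reset: what is moved stays moved. The work goes in short steps, Python scripts to look and compute and a tool call to move; the robot and the scene stay as the last step left them, time stands still between calls to the robot, and variables do not carry over. Pictures are saved under pics/ and viewed, at most 10 in all, crops included, and the job is handed in when it is done.

Besides the shell and the picture viewer there is one more tool, called by a JSON object that holds its "api" and its "payload". arm_command: Moves the arm, as the interface text tells. Its arguments: {"type":"object","properties":{"plan":{"type":"array","items":{"type":"array"}}},"required":["plan"]}

```bash
mkdir -p pics
cat > h.py <<'E'
import numpy as np, cv2
from scipy.spatial.transform import Rotation as R
from workcell import bot, get_image, finish_job
def ray(im,u,v):
    K=np.array(im["camera_matrix"]);p=np.linalg.inv(K)@[u,v,1]
    return np.array(im["eye"]),rot(im)@[p[0],-p[1],-1.]
def rot(im):
    o=np.array(im["orientation"],float)
    return o if o.shape==(3,3) else R.from_quat(o).as_matrix()
def onz(im,u,v,z):
    e,d=ray(im,u,v);return e+d*(z-e[2])/d[2]
def proj(im,P):
    q=rot(im).T@(np.array(P,float)-im["eye"]);w=np.array(im["camera_matrix"])@[q[0]/-q[2],-q[1]/-q[2],1];return w[:2]
def save(im,n): cv2.imwrite(f"pics/{n}.png",im["color"][:,:,::-1])
E
python3 - <<'E'
from h import *
for n in("top","scene"):
    im=get_image(n);save(im,n+"0");print({k:v for k,v in im.items() if k!="color"})
print(bot.observe())
E
```

```text
{'camera_matrix': array([[589.54916797,   0.        , 307.6251084 ],
       [  0.        , 589.54916797, 236.66903235],
       [  0.        ,   0.        ,   1.        ]]), 'eye': array([ 342.91493366,   99.80200246, 1324.98688866]), 'orientation': array([-0.05975192,  0.04987285,  0.70827576, -0.70163228])}
{'camera_matrix': array([[435.36955658,   0.        , 314.33694181],
       [  0.        , 435.36955658, 241.1672777 ],
       [  0.        ,   0.        ,   1.        ]]), 'eye': array([1018.34502262, -266.8639435 ,  887.20086374]), 'orientation': array([0.29048108, 0.15067246, 0.43379354, 0.83948896])}
{'time': 0.1, 'joint_pos': array([-1.21801697e+00,  4.23729268e-01,  1.63062664e+00, -5.34169372e-06,
        1.08858964e+00, -1.90181339e-02]), 'qd': array([ 8.54083341e-04, -2.45717529e-03,  6.54344405e-05,  2.90876716e-04,
       -1.02829358e-04, -7.55971360e-04]), 'joint_torque': array([-9.35460994e-04, -5.45615101e+01, -2.74325734e+01,  6.44782651e-02,
        1.87880028e-02, -3.12550173e-05]), 'eef_pos': array([ 226.89974853, -581.83357429,  235.99623321]), 'ee_rot': array([ 9.82770079e-01,  1.84831045e-01, -1.14695267e-04, -6.66656754e-04]), 'contact_force': array([-0.40114169,  0.398262  ,  0.22295708]), 'moment': array([-0.01830366,  0.02401745, -0.01482642]), 'grasp_force': 0.0, 'opening': 0.9994733084123946}
```

```bash
sleep 0
```

```text
(no output)
```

View pics/top0.png

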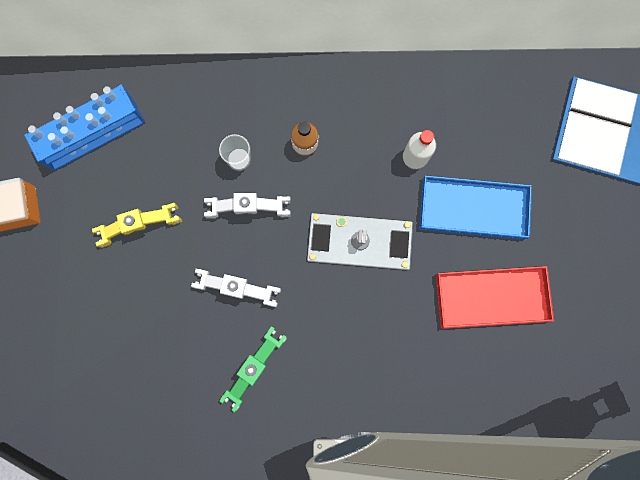

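View pics/scene0.png

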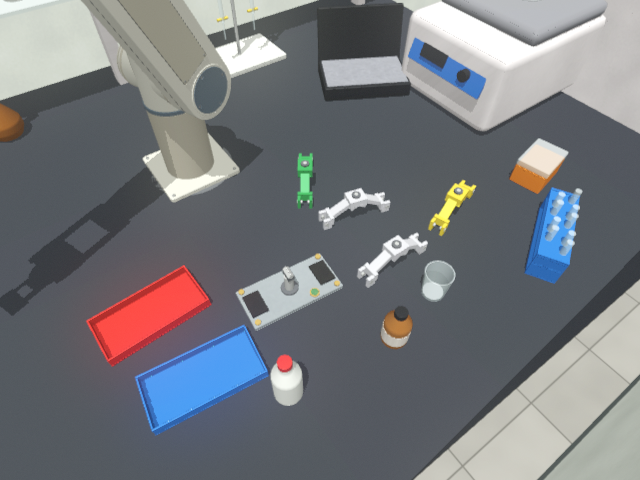

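The top view shows white rotors at about (245,203) and (233,287), the stand at (360,241), the blue tray at (475,207) and the red tray at (495,297). The beaker, amber bottle and wash bottle stand at (235,152), (305,138) and (420,150). The green and yellow look-alikes are at (252,370) and (136,224).

```bash
cat > m.py <<'E'
from h import *
def rect(im,mask,z,name,amin=150):
    n,l,s,c=cv2.connectedComponentsWithStats(mask.astype(np.uint8))
    for i in range(1,n):
        if s[i,4]<amin: continue
        v,u=np.nonzero(l==i)
        P=np.array([onz(im,a,b,z)[:2] for a,b in zip(u,v)],np.float32)
        (cx,cy),(w,h),a=cv2.minAreaRect(P)
        B=cv2.boxPoints(((cx,cy),(w,h),a));e=[B[1]-B[0],B[2]-B[1]];d=max(e,key=np.linalg.norm)
        yaw=(np.degrees(np.arctan2(-d[0],d[1]))+90)%180-90
        print(name,"px",c[i].round(),"ctr",round(cx,1),round(cy,1),"size",round(min(w,h)),round(max(w,h)),"yaw",round(yaw,2))
if __name__=="__main__":
  for n in("top","scene"):
    im=get_image(n);hsv=cv2.cvtColor(im["color"],cv2.COLOR_RGB2HSV);H,S,V=cv2.split(hsv)
    box=np.zeros(H.shape,bool)
    if n=="top": box[170:335,180:570]=1
    else: box[160:440,60:440]=1
    print(n)
    rect(im,box&(S<40)&(V>140),36 ,"grey@36",)
    rect(im,box&(S<40)&(V>110),14 ,"grey@14",1500)
    rect(im,box&(S>120)&(V>60)&(H>95)&(H<125),28,"blue@28",800)
    rect(im,box&(S>120)&(V>60)&((H<8)|(H>172)),28,"red@28",800)
E
python3 m.py
python3 - <<'E'
from h import *
im=get_image("top");s=get_image("scene")
a=cv2.resize(im["color"][180:310,185:315],None,fx=3,fy=3,interpolation=cv2.INTER_CUBIC)
b=cv2.resize(im["color"][190:290,300:420],None,fx=3.25,fy=3.9,interpolation=cv2.INTER_CUBIC)
t=np.hstack([a,b[:390]])
print(t.shape);cv2.imwrite("pics/c.png",t[:,:,::-1])
E
```

```text
top
grey@36 px [247. 204.] ctr 618.6 252.1 size 54 193 yaw 0.22
grey@36 px [360. 241.] ctr 534.5 2.1 size 108 225 yaw -5.56
grey@36 px [235. 287.] ctr 435.7 275.8 size 45 194 yaw -13.82
grey@14 px [360. 242.] ctr 537.5 -0.1 size 111 231 yaw -5.6
blue@28 px [475. 207.] ctr 609.5 -258.1 size 126 245 yaw -6.16
red@28 px [494. 297.] ctr 408.9 -288.0 size 121 246 yaw 3.1
scene
grey@36 px [190. 176.] ctr 84.9 -45.8 size 164 283 yaw -35.39
grey@36 px [352. 205.] ctr 428.6 272.6 size 104 203 yaw -13.76
grey@36 px [390. 255.] ctr 612.9 244.7 size 77 208 yaw 0.4
grey@36 px [288. 291.] ctr 549.3 -6.8 size 119 224 yaw -5.5
grey@36 px [432. 281.] ctr 719.2 276.0 size 38 117 yaw 44.63
grey@36 px [393. 339.] ctr 780.0 103.9 size 36 59 yaw -59.22
grey@36 px [287. 385.] ctr 731.4 -131.5 size 63 86 yaw 64.59
grey@14 px [190. 176.] ctr 62.3 -41.2 size 172 296 yaw -35.39
grey@14 px [287. 291.] ctr 536.3 -0.7 size 125 234 yaw -5.11
blue@28 px [200. 379.] ctr 616.8 -261.5 size 131 241 yaw -6.11
red@28 px [147. 315.] ctr 417.3 -291.1 size 138 241 yaw 3.21
(390, 780, 3)
```

View pics/c.png

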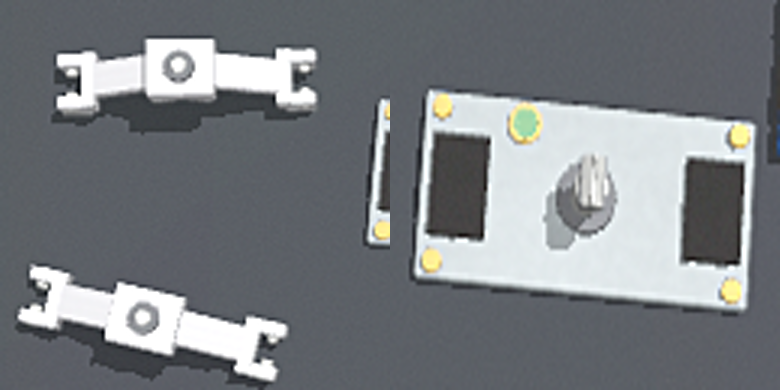

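The crop shows the two hub caps at about full-image (244.3,202.3) and (232.7,286) and the knife edge at about (362.5,236).

```bash
cat >> h.py <<'E'
def to(x,y,z,yaw):
    """shift in the tool axes after the turn; turn in deg. Goal: tool x along part +y."""
    s=bot.observe();M=R.from_quat(s["ee_rot"]).as_matrix();p=np.array(s["eef_pos"])
    phi=np.degrees(np.arctan2(M[1,0],M[0,0]));turn=(phi-(90+yaw)+180)%360-180
    d=np.array([x,y,z])-p; M2=M@R.from_euler('z',turn,degrees=True).as_matrix()
    print("t",round(s["time"],2),"tcp",p.round(1),"phi",round(phi,2),"tilt",round(np.degrees(np.arccos(-M[2,2])),2),"turn",round(turn,2),"now-axes",(M.T@d).round(1),"after-turn",(M2.T@d).round(1),"f",np.round(s["contact_force"],1),"op",round(s["opening"]*87.8,1),round(s["grasp_force"],1))
E
python3 - <<'E'
from h import *
im=get_image("top")
A=onz(im,244.3,202.3,80);B=onz(im,232.7,286,80);K=onz(im,362.5,236.2,88);print(A,B,K)
to(A[0],A[1],170,0.3)
M=R.from_quat(bot.observe()["ee_rot"]).as_matrix();d=(np.array([A[0],A[1],180])-bot.observe()["eef_pos"])/10
for i in range(10):
    # shift in axes before that row's turn, world step constant
    Mi=M@R.from_euler('z',-6.9*i,degrees=True).as_matrix();print((Mi.T@d).round(0))
E
```

```text
[614.3959562  252.65547116  80.        ] [433.91046042 275.71104518  80.        ] [ 5.36307260e+02 -8.75867647e-02  8.80000000e+01]
t 0.35 tcp [ 227.  -582.2  236.5] phi 21.3 tilt 0.02 turn -69.0 now-axes [ 664.2 -637.1   66.7] after-turn [832.8 391.7  66.7] f [0.1 0.4 0.1] op 87.6 0.0
[ 66. -64.   6.]
[ 74. -55.   6.]
[ 80. -46.   6.]
[ 85. -36.   6.]
[ 88. -26.   6.]
[ 91. -15.   6.]
[92. -4.  6.]
[92.  7.  6.]
[90. 18.  6.]
[87. 29.  6.]
```

{"api": "arm_command", "payload": {"plan": [[[28,-27,0],-6.9,87.8],[[31,-23,0],-6.9,87.8],[[34,-19,0],-6.9,87.8],[[36,-15,0],-6.9,87.8],[[37,-11,0],-6.9,87.8],[[38,-6,0],-6.9,87.8],[[38,-2,0],-6.9,87.8],[[38,3,0],-6.9,87.8],[[38,8,0],-6.9,87.8],[[37,12,0],-6.9,87.8]]}}

```text
time: 1.18
eef_pos: [390.9, -230.4, 237.0]
ee_rot: [0.703, 0.711, 0.0, 0.0]
contact_force: [0.5, 0.5, 0.1]
opening: 1.0
grasp_force: 0.0
```

```bash
python3 -c "
from h import *
to(615,252.5,160,0.3)"
```

```text
t 1.18 tcp [ 390.9 -230.4  237. ] phi 90.62 tilt 0.04 turn 0.32 now-axes [480.5 229.3  76.9] after-turn [481.8 226.6  76.9] f [0.5 0.5 0.1] op 87.8 0.0
```

{"api": "arm_command", "payload": {"plan": [[[37,17,2],0.3,87.8],[[37,17,2],0,87.8],[[37,17,4],0,87.8],[[37,17,4],0,87.8],[[37,17,6],0,87.8],[[37,17,6],0,87.8],[[37,17,6],0,87.8],[[37,17,6],0,87.8],[[37,17,6],0,87.8],[[37,17,6],0,87.8]]}}

```text
time: 2.02
eef_pos: [560.7, 140.2, 188.5]
ee_rot: [0.707, 0.707, 0.0, 0.0]
contact_force: [-0.4, 0.4, 0.1]
opening: 1.003
grasp_force: 0.0
```

```bash
python3 -c "
from h import *
to(615,252.5,160,0.3)"
```

```text
t 2.02 tcp [560.7 140.2 188.5] phi 90.02 tilt 0.01 turn -0.28 now-axes [112.3  54.4  28.5] after-turn [112.   54.9  28.5] f [-0.4  0.4  0.1] op 88.1 0.0
```

{"api": "arm_command", "payload": {"plan": [[[22,11,5],-0.3,87.8],[[22,11,5],0,87.8],[[22,11,5],0,87.8],[[22,11,5],0,87.8],[[22,10,5],0,87.8],[[0,0,2],0,87.8],[[0,0,0],0,87.8],[[0,0,0],0,87.8],[[0,0,0],0,87.8],[[0,0,0],0,87.8]]}}

```text
time: 2.85
eef_pos: [613.5, 247.3, 162.1]
ee_rot: [0.706, 0.709, 0.0, 0.0]
contact_force: [1.1, 0.3, -0.1]
opening: 1.001
grasp_force: 0.0
```

```bash
python3 -c "
from h import *
to(615,252.5,66,0.3)
im=get_image('wrist');save(im,'w1');print(im['eye'],im['camera_matrix'][0]);print(proj(im,[615,252.5,80]))"
```

```text
t 2.85 tcp [613.5 247.3 162.1] phi 90.24 tilt 0.01 turn -0.06 now-axes [ 5.2  1.5 96.1] after-turn [ 5.2  1.5 96.1] f [ 1.1  0.3 -0.1] op 87.9 0.0
[612.10232409 318.54166486 309.96350663] [358.21329877   0.         322.14941933]
[326.01862971 244.77337019]
```

View pics/w1.png

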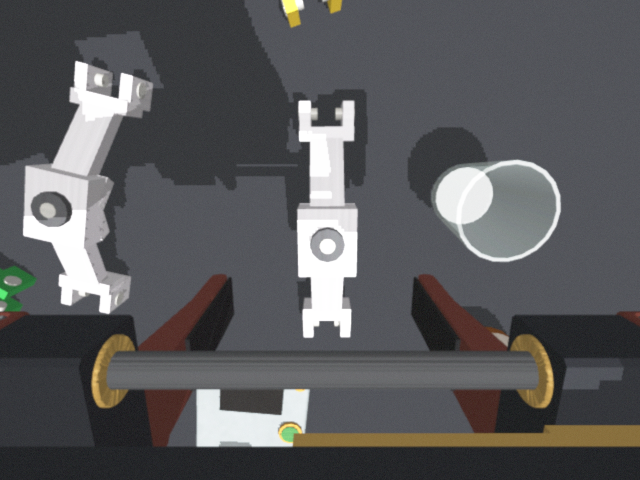

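The wrist view shows the white rotor's cap at (327,244), where I predicted (326,245). The fingers will straddle the hub and the beaker (510,210) is clear.

{"api": "arm_command", "payload": {"plan": [[[5,1.5,10],0,87.8],[[0,0,15],0,87.8],[[0,0,18],0,87.8],[[0,0,18],0,87.8],[[0,0,18],0,87.8],[[0,0,15],0,87.8],[[0,0,10],0,87.8],[[0,0,3],0,87.8],[[0,0,0],0,87.8],[[0,0,0],0,60]]}}

```text
time: 3.73
eef_pos: [615.6, 253.4, 55.1]
ee_rot: [0.705, 0.709, 0.0, 0.0]
contact_force: [0.6, -0.2, 0.1]
opening: 0.958
grasp_force: 0.0
```

{"api": "arm_command", "payload": {"plan": [[[0,0,0],0,30],[[0,0,0],0,30],[[0,0,0],0,30],[[0,0,0],0,30],[[0,0,0],0,30],[[0,0,0],0,30],[[0,0,0],0,30],[[0,0,0],0,30],[[0,0,0],0,30],[[0,0,0],0,30]]}}

```text
time: 4.57
eef_pos: [615.6, 253.4, 54.9]
ee_rot: [0.705, 0.709, 0.0, 0.0]
contact_force: [2.4, -0.1, 1.2]
opening: 0.452
grasp_force: 29.8
```

```bash
python3 -c "
from h import *
to(537,0,180,-5.5)"
```

```text
t 4.57 tcp [615.6 253.4  54.9] phi 90.3 tilt 0.05 turn 5.8 now-axes [-252.9  -79.8 -125.2] after-turn [-259.7  -53.8 -125.2] f [ 2.4 -0.1  1.2] op 39.7 29.8
```

{"api": "arm_command", "payload": {"plan": [[[0,0,-8],0,30],[[0,0,-16],0,30],[[0,0,-24],0,30],[[0,0,-24],0,30],[[0,0,-24],0,30],[[-10,-3,-12],0,30],[[-20,-6,-2],2,30],[[-30,-6,0],2,30],[[-35,-7,0],1.8,30],[[-35,-7,0],0,30]]}}

```text
time: 5.4
eef_pos: [578.1, 123.1, 164.0]
ee_rot: [0.74, 0.672, -0.001, -0.0]
contact_force: [-0.2, -0.5, -4.1]
opening: 0.45
grasp_force: 29.8
```

```bash
python3 -c "
from h import *
to(537,0.8,160,-5.5)"
```

```text
t 5.4 tcp [578.1 123.1 164. ] phi 84.47 tilt 0.11 turn -0.03 now-axes [-125.7  -29.1    4.2] after-turn [-125.7  -29.2    4.2] f [-0.2 -0.5 -4.1] op 39.5 29.8
```

{"api": "arm_command", "payload": {"plan": [[[-30,-7,0],0,30],[[-28,-6,0],0,30],[[-24,-5,0],0,30],[[-18,-4,0],0,30],[[-12,-3,0],0,30],[[-6,-2,0],0,30],[[0,0,0],0,30],[[0,0,0],0,30],[[0,0,0],0,30],[[0,0,0],0,30]]}}

```text
time: 6.23
eef_pos: [542.0, 10.8, 164.6]
ee_rot: [0.74, 0.673, 0.0, -0.0]
contact_force: [-0.2, 0.2, -4.2]
opening: 0.456
grasp_force: 29.8
```

```bash
python3 -c "
from h import *
to(537,0.8,94,-5.5)
for n in('scene','top'):
  im=get_image(n);save(im,n+'1');print(proj(im,[537,0,88]))
u,v=proj(get_image('scene'),[537,0,88]).astype(int)
s=get_image('scene')['color'];s=s[v-80:v+60,u-90:u+90];cv2.imwrite('pics/k1.png',cv2.resize(s,None,fx=4,fy=4,interpolation=2)[:,:,::-1])"
```

```text
t 6.23 tcp [542.   10.8 164.6] phi 84.57 tilt 0.01 turn 0.07 now-axes [-10.4  -4.   70.6] after-turn [-10.4  -4.   70.6] f [-0.2  0.2 -4.2] op 40.1 29.8
[287.3767433  270.18732064]
[362.45126392 235.87786838]
```

View pics/k1.png

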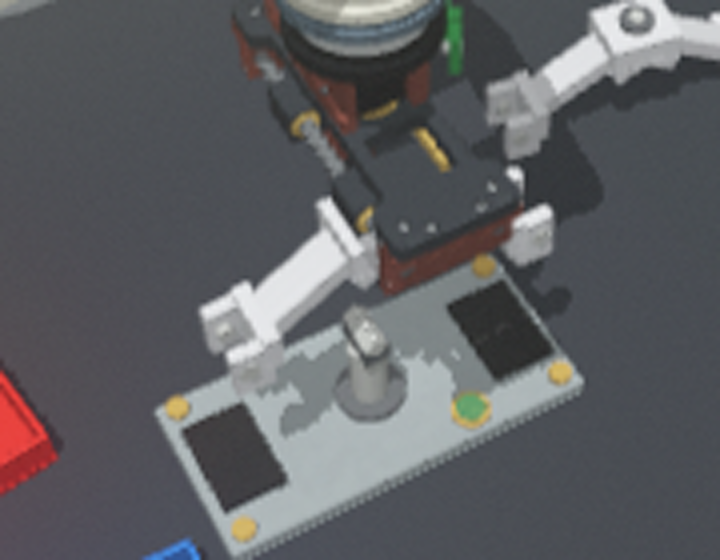

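The scene crop shows the knife edge at about full-image (288,272), against a predicted (287,270). The rotor is held above the stand and is level and aligned with it.

{"api": "arm_command", "payload": {"plan": [[[-6,-2,4],0,30],[[-4,-2,10],0,30],[[0,0,14],0,30],[[0,0,14],0,30],[[0,0,12],0,30],[[0,0,8],0,30],[[0,0,4],0,30],[[0,0,2],0,30],[[0,0,0],0,30],[[0,0,0],0,30]]}}

```text
time: 7.27
eef_pos: [537.1, 0.3, 97.0]
ee_rot: [0.74, 0.672, 0.0, 0.0]
contact_force: [-0.3, 0.4, -3.6]
opening: 0.456
grasp_force: 29.8
```

```bash
python3 -c "
from h import *
to(537,0.8,89,-5.5)"
```

```text
t 7.27 tcp [5.371e+02 3.000e-01 9.700e+01] phi 84.51 tilt 0.04 turn 0.01 now-axes [ 0.5 -0.2  8. ] after-turn [ 0.5 -0.2  8. ] f [-0.3  0.4 -3.6] op 40.0 29.8
```

{"api": "arm_command", "payload": {"plan": [[[0.5,0,1],0,30],[[0,0,1],0,30],[[0,0,1],0,30],[[0,0,1],0,30],[[0,0,1],0,30],[[0,0,1],0,30],[[0,0,0.5],0,30],[[0,0,0],0,30],[[0,0,0],0,30],[[0,0,0],0,30]]}}

```text
time: 8.1
eef_pos: [536.8, 0.8, 90.2]
ee_rot: [0.74, 0.672, 0.0, 0.0]
contact_force: [0.2, -0.5, -3.7]
opening: 0.454
grasp_force: 29.8
```

{"api": "arm_command", "payload": {"plan": [[[0,0,0.4],0,30],[[0,0,0.3],0,30],[[0,0,0.3],0,30],[[0,0,0.3],0,30],[[0,0,0],0,30],[[0,0,0],0,30],[[0,0,0],0,30],[[0,0,0],0,30],[[0,0,0],0,30],[[0,0,0],0,30]]}}

```text
time: 8.93
eef_pos: [536.8, 0.8, 88.9]
ee_rot: [0.74, 0.672, 0.0, 0.0]
contact_force: [0.3, -0.1, -1.8]
opening: 0.451
grasp_force: 29.8
```

{"api": "arm_command", "payload": {"plan": [[[0,0,0],0,44],[[0,0,0],0,50],[[0,0,0],0,70],[[0,0,0],0,70],[[0,0,0],0,70],[[0,0,0],0,70],[[0,0,0],0,70],[[0,0,0],0,70],[[0,0,0],0,70],[[0,0,0],0,70]]}}

```text
time: 9.77
eef_pos: [536.8, 0.8, 88.9]
ee_rot: [0.74, 0.672, -0.0, -0.0]
contact_force: [0.3, 0.2, -0.6]
opening: 0.796
grasp_force: 0.0
```

{"api": "arm_command", "payload": {"plan": [[[0,0,0],0,70],[[0,0,0],0,70],[[0,0,0],0,70],[[0,0,0],0,70],[[0,0,0],0,70],[[0,0,0],0,70],[[0,0,0],0,70],[[0,0,0],0,70],[[0,0,0],0,70],[[0,0,0],0,70]]}}

```text
time: 10.6
eef_pos: [536.8, 0.8, 88.9]
ee_rot: [0.74, 0.672, 0.0, 0.0]
contact_force: [0.1, -0.1, -0.0]
opening: 0.796
grasp_force: 0.0
```

{"api": "arm_command", "payload": {"plan": [[[0,0,0],0,70],[[0,0,0],0,70],[[0,0,0],0,70],[[0,0,0],0,70],[[0,0,0],0,70],[[0,0,0],0,70],[[0,0,0],0,70],[[0,0,0],0,70],[[0,0,0],0,70],[[0,0,0],0,70]]}}

```text
time: 11.43
eef_pos: [536.8, 0.8, 88.9]
ee_rot: [0.74, 0.672, 0.0, 0.0]
contact_force: [-0.2, 0.3, -0.6]
opening: 0.797
grasp_force: 0.0
```

```bash
python3 -c "
from h import *
to(537,0.8,89,-5.5)
s=get_image('scene');save(s,'s2')
s=s['color'][190:330,200:380];cv2.imwrite('pics/k2.png',cv2.resize(s,None,fx=4,fy=4,interpolation=2)[:,:,::-1])"
```

```text
t 11.43 tcp [536.8   0.8  88.9] phi 84.5 tilt 0.0 turn 0.0 now-axes [ 0.   0.2 -0.1] after-turn [ 0.   0.2 -0.1] f [-0.2  0.3 -0.6] op 70.0 0.0
```

View pics/k2.png

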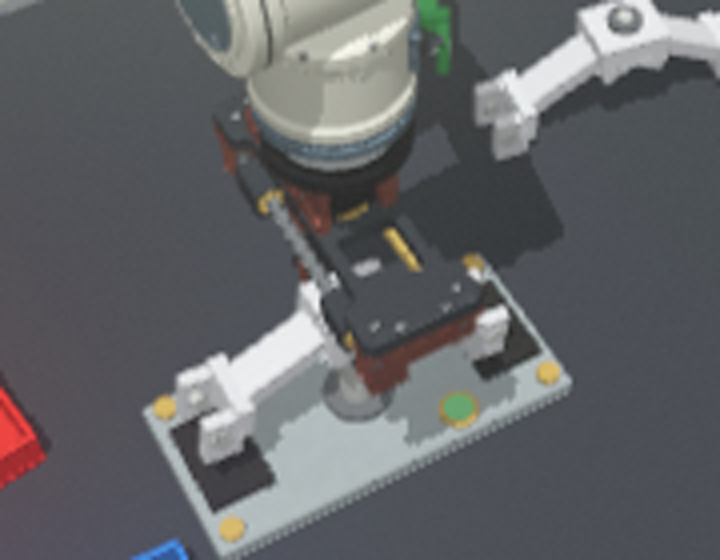

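The scene crop shows the rotor on the edge and released. Its left fork's front prong is at crop (225,430) and the right one at (492,330). I'll compare those with the projected fork positions for each tilt.

```bash
cat > tilt.py <<'E'
from h import *
# px of prong corners of the +x prong outer face for tilts about the knife edge (+: +y end down)
im=get_image('scene')
for t in(-8.6,0,8.6):
    Rz=R.from_euler('z',-5.5,degrees=True);Rx=R.from_euler('x',-t,degrees=True)
    o=[]
    for y in(-96,96):
        for z in(0,36):
            P=Rz.apply(Rx.apply([20,y,z-54]))+[537,0,88]
            o.append(((proj(im,P)-[200,190])*4).round().astype(int).tolist())
    print(t,"left bot/top",o[:2],"right",o[2:])
E
python3 tilt.py
```

```text
-8.6 left bot/top [[235, 478], [220, 450]] right [[525, 311], [519, 279]]
0 left bot/top [[218, 473], [211, 439]] right [[514, 330], [516, 295]]
8.6 left bot/top [[203, 465], [205, 427]] right [[500, 349], [509, 311]]
```

{"api": "arm_command", "payload": {"plan": [[[0,0,0],0,70],[[0,0,0],0,70],[[0,0,0],0,70],[[0,0,0],0,70],[[0,0,0],0,70],[[0,0,0],0,70],[[0,0,0],0,70],[[0,0,0],0,70],[[0,0,0],0,70],[[0,0,0],0,70]]}}

```text
time: 12.37
eef_pos: [536.8, 0.8, 88.9]
ee_rot: [0.74, 0.672, 0.0, 0.0]
contact_force: [0.1, 0.3, -0.2]
opening: 0.799
grasp_force: 0.0
```

```bash
python3 -c "
from h import *
a=cv2.imread('pics/s2.png')
for i in range(3):
  s=get_image('scene');d=np.abs(a.astype(int)-s['color'][:,:,::-1])[190:330,200:380].max(2);print(d.max(),(d>30).sum())
s=s['color'][190:330,200:380];cv2.imwrite('pics/k3.png',cv2.resize(s,None,fx=4,fy=4,interpolation=2)[:,:,::-1])"
```

```text
6 0
12 0
5 0
```

The difference images show no change, so the rotor is at rest. Its prong corners at (207,462) and (508,345) fit the 8.6° projection rather than the level one, with the +y end down. It's the faulty arm and goes in the red tray.

{"api": "arm_command", "payload": {"plan": [[[0,0,0],0,50],[[0,0,0],0,30],[[0,0,0],0,30],[[0,0,0],0,30],[[0,0,0],0,30],[[0,0,0],0,30],[[0,0,-5],0,30],[[0,0,-12],0,30],[[0,0,-20],0,30],[[0,0,-22],0,30]]}}

```text
time: 13.35
eef_pos: [535.7, 0.8, 148.2]
ee_rot: [0.74, 0.672, -0.001, -0.001]
contact_force: [1.5, -0.4, -4.0]
opening: 0.451
grasp_force: 30.0
```

```bash
python3 -c "
from h import *
to(410,-289,172,3.1)"
```

```text
t 13.35 tcp [535.7   0.8 148.2] phi 84.5 tilt 0.16 turn -8.6 now-axes [-300.6  -97.4  -23.4] after-turn [-282.6 -141.3  -23.4] f [ 1.5 -0.4 -4. ] op 39.6 30.0
```

{"api": "arm_command", "payload": {"plan": [[[0,0,-16],-2,30],[[-12,-6,-5],-2,30],[[-20,-10,0],-2,30],[[-28,-14,0],-2.6,30],[[-34,-17,0],0,30],[[-36,-18,0],0,30],[[-36,-18,0],0,30],[[-36,-18,0],0,30],[[-32,-16,0],0,30],[[-25,-12,0],0,30]]}}

```text
time: 14.18
eef_pos: [416.2, -264.8, 169.7]
ee_rot: [0.688, 0.726, -0.0, 0.0]
contact_force: [1.0, 0.1, -4.2]
opening: 0.452
grasp_force: 30.0
```

```bash
python3 -c "
from h import *
to(410,-289,85,3.1)"
```

```text
t 14.18 tcp [ 416.2 -264.8  169.7] phi 93.04 tilt 0.03 turn -0.06 now-axes [-23.8  -7.5  84.7] after-turn [-23.8  -7.5  84.7] f [ 1.   0.1 -4.2] op 39.7 30.0
```

{"api": "arm_command", "payload": {"plan": [[[-12,-4,6],0,30],[[-8,-3,12],0,30],[[0,0,18],0,30],[[0,0,18],0,30],[[0,0,14],0,30],[[0,0,10],0,30],[[0,0,6],0,30],[[0,0,2],0,30],[[0,0,2],0,30],[[0,0,2],0,30]]}}

```text
time: 15.02
eef_pos: [412.4, -283.1, 79.2]
ee_rot: [0.688, 0.726, 0.0, 0.001]
contact_force: [0.4, 0.4, -4.2]
opening: 0.456
grasp_force: 30.0
```

{"api": "arm_command", "payload": {"plan": [[[0,0,2],0,30],[[0,0,2],0,30],[[0,0,2],0,30],[[0,0,2],0,30],[[0,0,2],0,30],[[0,0,1],0,30],[[0,0,1],0,30],[[0,0,0],0,30],[[0,0,0],0,30],[[0,0,0],0,30]]}}

```text
time: 15.85
eef_pos: [412.2, -283.3, 67.1]
ee_rot: [0.688, 0.726, 0.0, 0.0]
contact_force: [2.7, -2.7, 2.5]
opening: 0.453
grasp_force: 30.0
```

{"api": "arm_command", "payload": {"plan": [[[0,0,1],0,30],[[0,0,1],0,30],[[0,0,1],0,30],[[0,0,1],0,30],[[0,0,1],0,30],[[0,0,1],0,30],[[0,0,1],0,30],[[0,0,0],0,30],[[0,0,0],0,30],[[0,0,0],0,30]]}}

```text
time: 16.68
eef_pos: [411.5, -282.8, 59.7]
ee_rot: [0.688, 0.726, -0.0, -0.0]
contact_force: [0.8, -2.2, -0.9]
opening: 0.452
grasp_force: 30.0
```

Release and rise.

{"api": "arm_command", "payload": {"plan": [[[0,0,0.3],0,46],[[0,0,0],0,60],[[0,0,0],0,80],[[0,0,0],0,80],[[0,0,-4],0,80],[[0,0,-12],0,80],[[0,0,-24],0,80],[[0,0,-30],0,80],[[0,0,-30],0,80],[[0,0,-20],0,80]]}}

```text
time: 17.52
eef_pos: [412.3, -283.4, 182.3]
ee_rot: [0.688, 0.726, 0.0, 0.001]
contact_force: [0.6, -0.4, 0.6]
opening: 0.911
grasp_force: 0.0
```

Run:
```python
from h import *
from m import rect
to(434,275.5,165,-13.8)
im=get_image('top');H,S,V=cv2.split(cv2.cvtColor(im["color"],cv2.COLOR_RGB2HSV))
b=np.zeros(H.shape,bool);b[270:330,438:552]=1;rect(im,b&(S<50)&(V>140),40,"in red",50)
b[:]=0;b[250:330,185:285]=1;rect(im,b&(S<40)&(V>140),36,"second",50)
s=get_image('scene')['color'][250:380,70:230];cv2.imwrite('pics/r.png',cv2.resize(s,None,fx=4,fy=4)[:,:,::-1])
```

```text
t 17.52 tcp [ 412.3 -283.4  182.3] phi 93.1 tilt 0.13 turn 16.9 now-axes [556.9  51.9  16.6] after-turn [ 547.9 -112.3   16.6] f [ 0.6 -0.4  0.6] op 80.0 0.0
in red px [482. 296.] ctr 410.7 -256.4 size 42 143 yaw 3.29
in red px [543. 317.] ctr 366.3 -393.9 size 33 92 yaw 53.81
second px [235. 287.] ctr 435.8 275.4 size 44 193 yaw -13.71
```

View pics/r.png

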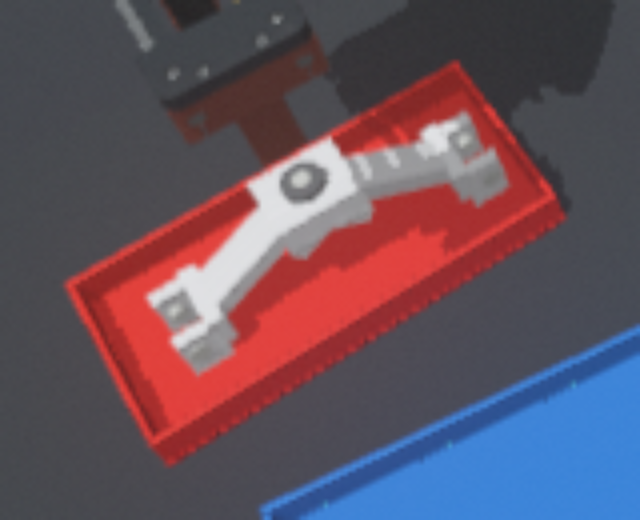

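The scene crop shows the first rotor standing upright in the red tray, with its cap at crop (303,182). Next is the second rotor.

{"api": "arm_command", "payload": {"plan": [[[20,0,0],2,87.8],[[30,-2,0],3,87.8],[[37,-4,0],3,87.8],[[38,-6,0],3,87.8],[[38,-7,0],3,87.8],[[38,-8,0],2.9,87.8],[[38,-8,0],0,87.8],[[38,-8,0],0,87.8],[[38,-8,0],0,87.8],[[38,-8,0],0,87.8]]}}

```text
time: 18.45
eef_pos: [404.3, 76.8, 178.9]
ee_rot: [0.787, 0.617, -0.001, -0.0]
contact_force: [1.3, -0.9, -0.4]
opening: 0.997
grasp_force: 0.0
```

```bash
python3 -c "
from h import *
to(434,275.7,150,-13.8)"
```

```text
t 18.45 tcp [404.3  76.8 178.9] phi 76.2 tilt 0.07 turn -0.0 now-axes [200.3 -18.6  28.8] after-turn [200.3 -18.6  28.8] f [ 1.3 -0.9 -0.4] op 87.6 0.0
```

{"api": "arm_command", "payload": {"plan": [[[38,-3,0],0,87.8],[[36,-3,2],0,87.8],[[34,-3,4],0,87.8],[[30,-3,4],0,87.8],[[24,-3,5],0,87.8],[[18,-2,5],0,87.8],[[12,-1,3],0,87.8],[[3,0,2],0,87.8],[[0,0,0],0,87.8],[[0,0,0],0,87.8]]}}

```text
time: 19.28
eef_pos: [434.0, 267.8, 154.1]
ee_rot: [0.787, 0.617, -0.001, -0.0]
contact_force: [-1.2, 0.7, -0.2]
opening: 1.001
grasp_force: 0.0
```

```bash
python3 -c "
from h import *
to(434,275.7,55,-13.8)
im=get_image('wrist');print(proj(im,[434,275.7,80]))
g=cv2.cvtColor(im['color'],cv2.COLOR_RGB2GRAY);u,v=proj(im,[434,275.7,80]).astype(int)
c=cv2.HoughCircles(cv2.medianBlur(g,3),cv2.HOUGH_GRADIENT,1,30,param1=120,param2=14,minRadius=12,maxRadius=24)
print([(p,onz(im,p[0],p[1],80).round(1)) for p in c[0] if abs(p[0]-u)+abs(p[1]-v)<60])
cv2.imwrite('pics/w2.png',im['color'][:,:,::-1])"
```

```text
t 19.28 tcp [434.  267.8 154.1] phi 76.19 tilt 0.08 turn -0.01 now-axes [ 7.8 -1.8 99.1] after-turn [ 7.8 -1.8 99.1] f [-1.2  0.7 -0.2] op 87.9 0.0
[320.54831876 244.02013696]
[(array([320.5, 243.5,  17.4], dtype=float32), array([434.1, 276. ,  80. ]))]
```

The wrist camera finds the cap at (320.5,243.5), within 1 px of the prediction.

{"api": "arm_command", "payload": {"plan": [[[5,-1,6],0,87.8],[[2.5,-0.5,14],0,87.8],[[0,0,18],0,87.8],[[0,0,18],0,87.8],[[0,0,18],0,87.8],[[0,0,14],0,87.8],[[0,0,8],0,87.8],[[0,0,3],0,87.8],[[0,0,0],0,87.8],[[0,0,0],0,60]]}}

```text
time: 20.17
eef_pos: [435.1, 276.4, 56.0]
ee_rot: [0.787, 0.617, 0.0, 0.0]
contact_force: [0.7, -0.7, 0.7]
opening: 0.955
grasp_force: 0.0
```

{"api": "arm_command", "payload": {"plan": [[[0,0,0],0,30],[[0,0,0],0,30],[[0,0,0],0,30],[[0,0,0],0,30],[[0,0,0],0,30],[[0,0,0],0,30],[[0,0,0],0,30],[[0,0,0],0,30],[[0,0,0],0,30],[[0,0,0],0,30]]}}

```text
time: 21.0
eef_pos: [434.8, 276.4, 55.7]
ee_rot: [0.787, 0.617, 0.0, 0.0]
contact_force: [0.0, -0.6, 2.5]
opening: 0.451
grasp_force: 30.0
```

```bash
python3 -c "
from h import *
to(537,0,165,-5.5)"
```

```text
t 21.0 tcp [434.8 276.4  55.7] phi 76.2 tilt 0.01 turn -8.3 now-axes [-244.   165.1 -109.3] after-turn [-265.3  128.2 -109.3] f [ 0.  -0.6  2.5] op 39.6 30.0
```

{"api": "arm_command", "payload": {"plan": [[[0,0,-8],0,30],[[0,0,-16],0,30],[[0,0,-24],0,30],[[0,0,-24],0,30],[[0,0,-24],-2,30],[[-10,5,-12],-2,30],[[-20,10,-2],-2,30],[[-30,14,0],-2.3,30],[[-34,17,0],0,30],[[-34,17,0],0,30]]}}

```text
time: 21.83
eef_pos: [480.8, 140.4, 165.9]
ee_rot: [0.74, 0.673, -0.0, -0.0]
contact_force: [1.1, -0.1, -3.9]
opening: 0.453
grasp_force: 30.0
```

```bash
python3 -c "
from h import *
to(537,0.4,165,-5.5)"
```

```text
t 21.83 tcp [480.8 140.4 165.9] phi 84.61 tilt 0.02 turn 0.11 now-axes [-134.1   69.1    0.9] after-turn [-133.9   69.4    0.9] f [ 1.1 -0.1 -3.9] op 39.8 30.0
```

{"api": "arm_command", "payload": {"plan": [[[-32,16,0],0.1,30],[[-30,15,0],0,30],[[-26,13,0],0,30],[[-20,11,0],0,30],[[-12,6,0],0,30],[[-6,3,0],0,30],[[0,0,0],0,30],[[0,0,0],0,30],[[0,0,0],0,30],[[0,0,0],0,30]]}}

```text
time: 22.67
eef_pos: [532.2, 11.1, 165.5]
ee_rot: [0.74, 0.672, -0.0, -0.0]
contact_force: [0.1, 0.7, -3.0]
opening: 0.453
grasp_force: 30.0
```

```bash
python3 -c "
from h import *
to(537,0.4,94,-5.5)"
```

```text
t 22.67 tcp [532.2  11.1 165.5] phi 84.49 tilt 0.03 turn -0.01 now-axes [-10.2   5.9  71.5] after-turn [-10.2   5.9  71.5] f [ 0.1  0.7 -3. ] op 39.8 30.0
```

{"api": "arm_command", "payload": {"plan": [[[-6,3,4],0,30],[[-4,3,10],0,30],[[0,0,14],0,30],[[0,0,14],0,30],[[0,0,12],0,30],[[0,0,8],0,30],[[0,0,4],0,30],[[0,0,2],0,30],[[0,0,0],0,30],[[0,0,0],0,30]]}}

```text
time: 23.5
eef_pos: [538.1, -0.6, 97.9]
ee_rot: [0.741, 0.672, 0.0, 0.0]
contact_force: [-0.3, -0.1, -3.4]
opening: 0.455
grasp_force: 30.0
```

{"api": "arm_command", "payload": {"plan": [[[0,0,1],0,30],[[0,0,1],0,30],[[0,0,1],0,30],[[0,0,1],0,30],[[0,0,1],0,30],[[0,0,1],0,30],[[0,0,0.5],0,30],[[0,0,0],0,30],[[0,0,0],0,30],[[0,0,0],0,30]]}}

```text
time: 24.33
eef_pos: [537.7, -0.6, 91.1]
ee_rot: [0.741, 0.672, 0.0, 0.0]
contact_force: [0.2, -0.8, -3.1]
opening: 0.452
grasp_force: 30.0
```

{"api": "arm_command", "payload": {"plan": [[[0.5,0,0.4],0,30],[[0.5,0,0.4],0,30],[[0,0,0.3],0,30],[[0,0,0.3],0,30],[[0,0,0],0,30],[[0,0,0],0,30],[[0,0,0],0,30],[[0,0,0],0,30],[[0,0,0],0,30],[[0,0,0],0,30]]}}

```text
time: 25.17
eef_pos: [537.9, 0.3, 89.9]
ee_rot: [0.741, 0.672, 0.0, 0.0]
contact_force: [-1.3, -1.0, 3.7]
opening: 0.452
grasp_force: 30.0
```

{"api": "arm_command", "payload": {"plan": [[[0,0,-0.3],0,30],[[0,0,0],0,30],[[0,0,0],0,44],[[0,0,0],0,50],[[0,0,0],0,70],[[0,0,0],0,70],[[0,0,0],0,70],[[0,0,0],0,70],[[0,0,0],0,70],[[0,0,0],0,70]]}}

```text
time: 26.0
eef_pos: [537.8, 0.4, 90.0]
ee_rot: [0.741, 0.672, 0.0, -0.0]
contact_force: [-0.6, 0.5, 1.0]
opening: 0.795
grasp_force: 0.0
```

{"api": "arm_command", "payload": {"plan": [[[0,0,0],0,70],[[0,0,0],0,70],[[0,0,0],0,70],[[0,0,0],0,70],[[0,0,0],0,70],[[0,0,0],0,70],[[0,0,0],0,70],[[0,0,0],0,70],[[0,0,0],0,70],[[0,0,0],0,70]]}}

```text
time: 26.83
eef_pos: [537.8, 0.4, 90.0]
ee_rot: [0.741, 0.672, -0.0, -0.0]
contact_force: [-0.0, -0.6, -0.3]
opening: 0.798
grasp_force: 0.0
```

{"api": "arm_command", "payload": {"plan": [[[0,0,0],0,70],[[0,0,0],0,70],[[0,0,0],0,70],[[0,0,0],0,70],[[0,0,0],0,70],[[0,0,0],0,70],[[0,0,0],0,70],[[0,0,0],0,70],[[0,0,0],0,70],[[0,0,0],0,70]]}}

```text
time: 27.67
eef_pos: [537.8, 0.4, 90.0]
ee_rot: [0.741, 0.672, 0.0, 0.0]
contact_force: [1.0, 0.5, -0.3]
opening: 0.802
grasp_force: 0.0
```

{"api": "arm_command", "payload": {"plan": [[[0,0,0],0,70],[[0,0,0],0,70],[[0,0,0],0,70],[[0,0,0],0,70],[[0,0,0],0,70],[[0,0,0],0,70],[[0,0,0],0,70],[[0,0,0],0,70],[[0,0,0],0,70],[[0,0,0],0,70]]}}

```text
time: 28.5
eef_pos: [537.8, 0.4, 90.0]
ee_rot: [0.741, 0.672, 0.0, -0.0]
contact_force: [0.3, -0.3, 0.1]
opening: 0.798
grasp_force: 0.0
```

```bash
python3 -c "
from h import *
to(537,0.4,89.5,-5.5)
s=get_image('scene');save(s,'s4')
s=s['color'][190:330,200:380];cv2.imwrite('pics/k4.png',cv2.resize(s,None,fx=4,fy=4,interpolation=2)[:,:,::-1])"
```

```text
t 28.5 tcp [5.378e+02 4.000e-01 9.000e+01] phi 84.4 tilt 0.0 turn -0.1 now-axes [-0.1 -0.8  0.5] after-turn [-0.1 -0.8  0.5] f [ 0.3 -0.3  0.1] op 70.0 0.0
```

{"api": "arm_command", "payload": {"plan": [[[0,0,0],0,70],[[0,0,0],0,70],[[0,0,0],0,70],[[0,0,0],0,70],[[0,0,0],0,70],[[0,0,0],0,70],[[0,0,0],0,70],[[0,0,0],0,70],[[0,0,0],0,70],[[0,0,0],0,70]]}}

```text
time: 29.38
eef_pos: [537.8, 0.4, 90.0]
ee_rot: [0.741, 0.672, 0.0, -0.0]
contact_force: [0.7, -0.7, 0.2]
opening: 0.791
grasp_force: 0.0
```

```bash
python3 -c "
from h import *
a=cv2.imread('pics/s4.png')
for i in range(3):
  s=get_image('scene');d=np.abs(a.astype(int)-s['color'][:,:,::-1])[190:330,200:380].max(2);print(d.max(),(d>30).sum())"
```

```text
6 0
6 0
6 0
```

View pics/k4.png

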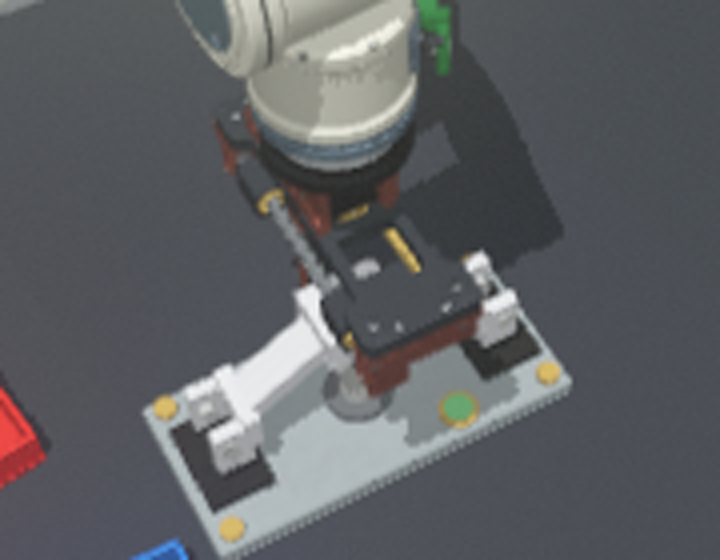

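The second rotor rests level: its prong corners at (219,472) and (516,330) match the level projection, and nothing moves between frames. It goes in the blue tray.

{"api": "arm_command", "payload": {"plan": [[[0,0,0],0,50],[[0,0,0],0,30],[[0,0,0],0,30],[[0,0,0],0,30],[[0,0,0],0,30],[[0,0,0],0,30],[[0,0,-5],0,30],[[0,0,-12],0,30],[[0,0,-20],0,30],[[0,0,-22],0,30]]}}

```text
time: 30.37
eef_pos: [536.8, 0.4, 149.4]
ee_rot: [0.741, 0.672, -0.001, -0.001]
contact_force: [0.4, 0.2, -3.6]
opening: 0.453
grasp_force: 30.0
```

```bash
python3 -c "
from h import *
to(609,-259,165,-6.1)"
```

```text
t 30.37 tcp [5.368e+02 4.000e-01 1.494e+02] phi 84.4 tilt 0.15 turn 0.5 now-axes [-251.1   97.2  -15.8] after-turn [-250.3   99.4  -15.8] f [ 0.4  0.2 -3.6] op 39.8 30.0
```

{"api": "arm_command", "payload": {"plan": [[[0,0,-12],0.5,30],[[-12,5,-4],0,30],[[-20,8,0],0,30],[[-28,11,0],0,30],[[-34,14,0],0,30],[[-36,14,0],0,30],[[-36,14,0],0,30],[[-34,13,0],0,30],[[-28,11,0],0,30],[[-16,6,0],0,30]]}}

```text
time: 31.2
eef_pos: [607.5, -256.6, 164.9]
ee_rot: [0.744, 0.668, -0.0, 0.0]
contact_force: [-0.0, -0.1, -3.2]
opening: 0.449
grasp_force: 30.0
```

```bash
python3 -c "
from h import *
to(609,-259,60,-6.1)"
```

```text
t 31.2 tcp [ 607.5 -256.6  164.9] phi 83.79 tilt 0.06 turn -0.11 now-axes [ -2.2   1.7 104.9] after-turn [ -2.2   1.7 104.9] f [-0.  -0.1 -3.2] op 39.5 30.0
```

{"api": "arm_command", "payload": {"plan": [[[0,0,6],0,30],[[0,0,14],0,30],[[0,0,18],0,30],[[0,0,18],0,30],[[0,0,16],0,30],[[0,0,12],0,30],[[0,0,7],0,30],[[0,0,3],0,30],[[0,0,2],0,30],[[0,0,1],0,30]]}}

```text
time: 32.03
eef_pos: [607.7, -252.3, 68.3]
ee_rot: [0.744, 0.669, 0.0, 0.0]
contact_force: [-0.1, -0.2, -3.0]
opening: 0.453
grasp_force: 30.0
```

{"api": "arm_command", "payload": {"plan": [[[0,0,1],0,30],[[0,0,1],0,30],[[0,0,1],0,30],[[0,0,1],0,30],[[0,0,1],0,30],[[0,0,0.5],0,30],[[0,0,0],0,30],[[0,0,0],0,30],[[0,0,0],0,30],[[0,0,0],0,30]]}}

```text
time: 32.87
eef_pos: [607.3, -252.4, 62.5]
ee_rot: [0.744, 0.669, 0.0, 0.0]
contact_force: [1.3, -0.1, -3.5]
opening: 0.453
grasp_force: 30.0
```

{"api": "arm_command", "payload": {"plan": [[[0,0,0.5],0,30],[[0,0,0.5],0,30],[[0,0,0.5],0,30],[[0,0,0.5],0,30],[[0,0,0.4],0,30],[[0,0,0],0,30],[[0,0,0],0,30],[[0,0,0],0,30],[[0,0,0],0,30],[[0,0,0],0,30]]}}

```text
time: 33.7
eef_pos: [607.3, -252.4, 60.1]
ee_rot: [0.744, 0.669, -0.0, -0.0]
contact_force: [-0.1, -0.7, -1.8]
opening: 0.452
grasp_force: 30.0
```

{"api": "arm_command", "payload": {"plan": [[[0,0,0],0,46],[[0,0,0],0,60],[[0,0,0],0,80],[[0,0,0],0,80],[[0,0,-4],0,80],[[0,0,-12],0,80],[[0,0,-24],0,80],[[0,0,-30],0,80],[[0,0,-30],0,80],[[0,0,-30],0,80]]}}

```text
time: 34.53
eef_pos: [607.3, -252.4, 192.5]
ee_rot: [0.744, 0.669, 0.0, 0.0]
contact_force: [0.6, -1.2, -0.4]
opening: 0.912
grasp_force: 0.0
```

{"api": "arm_command", "payload": {"plan": [[[0,0,-20],0,80],[[0,0,-10],0,80],[[0,0,0],0,80],[[0,0,0],0,80],[[0,0,0],0,80],[[0,0,0],0,80],[[0,0,0],0,80],[[0,0,0],0,80],[[0,0,0],0,80],[[0,0,0],0,80]]}}

```text
time: 35.37
eef_pos: [607.2, -252.4, 219.6]
ee_rot: [0.744, 0.669, -0.0, -0.0]
contact_force: [-0.5, 0.1, -0.9]
opening: 0.91
grasp_force: 0.0
```

```bash
python3 -c "
from h import *
to(609,-259,60,-6.1)
s=get_image('scene')['color'][240:440,60:310];cv2.imwrite('pics/f.png',cv2.resize(s,None,fx=3,fy=3)[:,:,::-1])"
```

```text
t 35.37 tcp [ 607.2 -252.4  219.6] phi 83.9 tilt 0.04 turn 0.0 now-axes [ -6.4   2.6 159.6] after-turn [ -6.4   2.6 159.6] f [-0.5  0.1 -0.9] op 79.9 0.0
```

View pics/f.png

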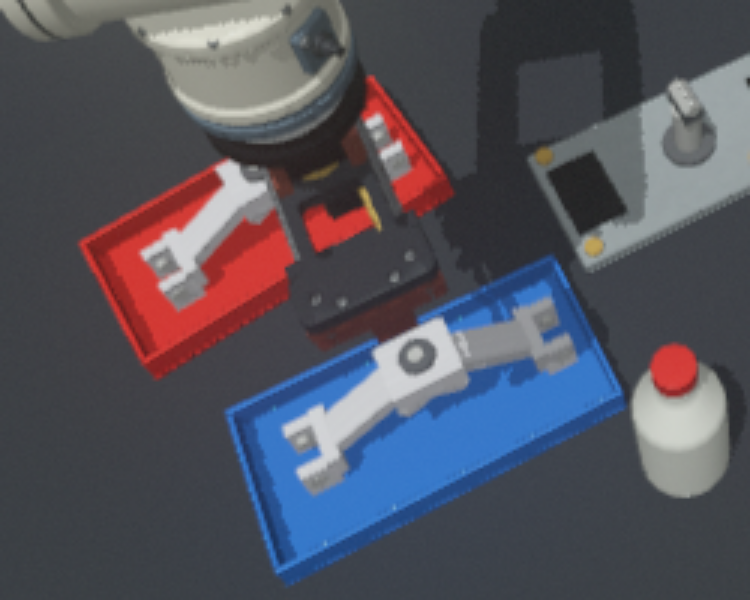

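The last picture shows one rotor upright in each tray, with the blue-tray hub at crop (418,355), and the hand clear above.

```bash
python3 -c "
from h import *
print(finish_job())"
```

```text
the job is handed in; nothing more can be done
None
```

The job is handed in, with no verdict returned: the first arm tipped about 9° and stands in the red tray, the second stayed level and stands in the blue tray, and I kept clear of the bottles and beaker (about 35 s of the 72 s used).

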